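Switch on and zero the paint-mixing scale

TASK

Get the paint-mixing scale ready for weighing paint into the empty pot that stands on its pan: with a fingertip, push down the raised rear half of its rocker switch so that it stays on, then tap the small square mode key to bring up grams, then tap the long tare key to zero the weight of the pot, pressing each key gently most of its way down for a moment and letting it come up again before going on. Do not press the round key, do not touch the steel pan, and leave the pot on it and everything else on the table where it stands.

Things in the scene. Friction and masses are not known exactly. Their poses are not given: they have to be found in the camera images.
- scale: fixed paint-mixing scale, white and grey, 300 deep (x, to its rear) by 260 wide (y, to its left seen from the robot); origin under its middle at table level. Front: a control panel rising to the rear at 10 degrees (0.175 rad), 36 mm high at x = -148, 55 mm at x = -38 mm. Its controls are in one row at x = -111: rocker y = +92, round key +40, mode key -12, tare key -78; display behind.
- pan: round steel weighing pan of the scale, 170 mm across, not to be touched; origin at the centre of its underside, at x = +52, y = 0, z = 70 mm of the scale; its top is at 78 mm
- rocker_end (a point): upper face of the rocker's rear half (toward the display), 0.5 mm from its rear end, midway across; moves with the rocker. The rocker is a grey V-shaped paddle, 38 long front to rear by 24 mm wide, in a black frame 50 by 34 mm, 3 mm high; it pivots at its middle, 6 mm off the panel. Off, the rear half stands up at 16 degrees, its end 11 mm off the panel
- power_rocker (a joint): angle of the rocker, 0 = off, 0.28 rad = on: rear half flat along the panel, its end 5 mm lower than when off and 6 mm off the panel. Counts as on above 0.16. About 3 N at its rear end moves it; push at that end, for a fingertip that also reaches over the pivot meets the rising front half. It stays where it is left
- mode_key_top (a point): centre of the top of the mode key, grey, square, 20 by 20 mm, standing 8 mm off the panel, top parallel to the panel; moves with the key
- mode_key (a joint): how far the mode key is pressed at right angles to the panel, 0 (up) to 0.004 m (bottom); it springs back. 1.4 N start it, about 3.2 N press it 2.5 mm, where it counts as pressed, 4.2 N to the bottom; hold it down about 0.2 s for the scale to take it
- tare_key_top (a point): centre of the top of the tare key, grey, 46 wide (scale's y) by 20 mm, otherwise like the mode key; moves with the key
- tare_key (a joint): how far the tare key is pressed, as for the mode key
- round_key_top (a point): centre of the top of the round key, grey, 20 mm across, 8 mm high, not to be pressed
- round_key (a joint): how far the round key is pressed, 0 to 0.004 m
- mix_pot: empty open white pot standing on the pan near its middle, 68 mm across, 60 mm high, origin at the centre of its underside
- pot_a: closed paint pot, bulging green body and white collar, 74 mm across, 62 mm high, origin at the centre of its underside, standing beside or in front of the scale
- pot_b: the same pot with a red-brown body
- pot_c: the same pot with a blue-and-white body
- tin: closed paint tin, 103 mm across, 113 mm high, origin at the centre of its underside, left of the scale's rear
- cutter: yellow craft knife lying on the table, 170 by 24 by 16 mm with its blade out, right of the scale
- brush: thin artist's brush lying on the table, 200 mm long, 9 mm thick, left of the scale's front
- eraser: eraser lying on the table in front of the scale, 45 by 22 by 13 mm
Mind the look-alikes: they are no part of the job. Leave any purple look-alike of the mix_pot alone.

How it is judged:
On the way, in this order (a step that is already met when the one before it is completed fails the run):
1. the rocker switch is on (value of joint power_rocker above 0.16 rad), for 0.1 s.
2. the mode key is pressed (over 2.5 mm), the rocker on (value of joint mode_key above 0.0025 m and value of joint power_rocker above 0.16 rad), for 0.1 s.
3. the tare key is pressed (over 2.5 mm), the mode key up again, the rocker on (value of joint tare_key above 0.0025 m and value of joint mode_key below 0.001 m and value of joint power_rocker above 0.16 rad), for 0.1 s.
At the end, for the whole second after the job is handed in: the rocker is on (above 0.16 rad), all three keys are up (within 1 mm), the empty pot stands upright on the pan within 10 mm of where it was, and everything else is within 20 mm of where it was (value of joint power_rocker above 0.16 rad and value of joint each of mode_key, tare_key, round_key below 0.001 m and z of mix_pot in the frame of scale above 0.074 m and angle between mix_pot's own z axis and vertical below 0.1 rad and distance of mix_pot from where it was at the start of the episode below 0.01 m and linear speed of mix_pot below 0.02 m/s and distance of each of pot_a, pot_b, pot_c, tin, cutter, brush, eraser from where it was at the start of the episode below 0.02 m); the robot touches nothing.
It fails at once if the round key is pressed (more than 1.5 mm) (value of joint round_key above 0.0015 m).
It fails at once if a key is pressed before the scale is switched on, or mode and tare together ((value of joint power_rocker below 0.16 rad and value of joint any of mode_key, tare_key above 0.0015 m) or value of joint each of mode_key, tare_key above 0.0015 m).
It fails at once if the scale is pushed hard (over 20 N) (contact force between the arm and scale above 20 N).
It fails at once if the weighing pan is touched (over 1 N) (contact force between the arm and pan above 1 N).
It fails at once if the empty pot is shifted or lifted (over 10 mm), or something else on the table (over 20 mm) (distance of mix_pot from where it was at the start of the episode above 0.01 m or distance of any of pot_a, pot_b, pot_c, tin, cutter, brush, eraser from where it was at the start of the episode above 0.02 m).
It also fails if it takes over 45 s, if anything falls off the work surface, if the arm or the gripper's body presses on something with over 40 N, if the wrist force passes 120 N, or if a joint passes its speed limit or range.

ROBOT

A 6-joint arm with a two-finger parallel gripper is mounted at the origin on the work surface. World frame = base frame: x ahead of the robot, y to its left, z up, the work surface at z = 0. Lengths are in m, angles in rad, forces in N, time in s.
With the tool pointing down it reaches from about 0.35 to 0.775 m from the base axis. Payload 5.5 kg.
Tool frame: the origin (TCP) lies on the centre line of the jaws, within the pads' length; the fingertips stand 11 mm ahead of it and the grasp point (between the pads) lies 8 mm behind it; z points along the fingers, y is the line along which they close (so a half turn about z gives the same grasp; the last joint's range is limited). The gripper opens to 85 mm and grips with 20 to 120 N. Pads are 22 mm wide; open, the fingers measure 114 mm over their backs; the gripper's body (76 mm by 85 mm) begins 54 mm behind the grasp point. The pads swing forward as they close: fully open they stand 13 mm farther back than shut.
Start: joints at [-0.14, 0.313, 0.046, 1.304, 0, 1.431], TCP at [0.575, -0, 0.242] pointing down, gripper open.
Joint ranges: [-2.76, 2.76], [-0.86, 1.69], [-1.03, 1.26], [-2.2, 2.34], [-1.47, 1.5], [-3.14, 3.14]. Speed limits (rad/s): [2.57, 2.57, 3.14, 3.14, 3.14, 3.14].

INTERFACE

Orientations are given as a unit quaternion [w, x, y, z].
In Python, from workcell import env, viewer, order, models gives the robot as it stands.
- The arm moves only by the tool drive_tool, never from a script. Its argument "series" is a list that holds one entry, the list of rows, each a list of 6 numbers: the shift along the tool's x, y, z each as a share of 120 mm, from -1 to 1, then the turn, a rotation vector about the tool's x, y, z each as a share of 180 degrees, from -1 to 1. A call has 1 to 20 rows; each row shifts and turns the commanded pose from where the row before left it, along the tool's axes as they then stand; what a row does not reach is not made up. A row lasts 1/8 s, in which the tool goes at most 62.5 mm and 10.7 degrees, less where a joint would pass 70% of its speed; a pose out of reach is approached as far as the arm can. A call with a number of a shift or a turn outside -1 to 1 is refused whole. A call with a gripper value outside its range is refused whole. "jaw" is the opening, from -1 (shut) to 1 (fully open), set as the call begins (left out, the last holds). The fingers move at their own pace and stop on an object; "grip_force" is the grip in N (left out, the last holds). Time passes only in rows, so rows that do not move let the fingers close. It gives the time, the measured TCP pose, the force, the opening and the grip force at its end, in the units of the state.
- env.get_state(): the state, without advancing time (a new reading comes with each control period).
- viewer.read_camera(name): name is "scene" or "side" or "wrist"; returns the picture (384x512x3 uint8, red, green, blue); there is no depth.
- viewer.camera_info(name): a dict with "intrinsics" (3x3 intrinsics, pixels), "R" (3x3) and "t" (3): a world point X has camera coordinates R X + t; the wrist camera has in their place "T_tool_cam" (4x4, takes a point from camera to tool coordinates, whose origin is the TCP and whose axes are the flange's). Camera axes: x right, y down, z forward; pixel columns grow to the right and rows downward; lengths in m; the calibration is good to about 2 mm. The wrist camera is an equidistant fisheye: a pixel r from the principal point sees the ray r / f radians off the axis. A picture is of the moment at which its call begins: read the wrist's pose just before it. camera_info takes no time and is no camera call.
- order.hand_in(): hands the job in; it is judged then, once.
Trained networks look in the newest picture that a camera, given by its name, has taken for a name from the list of things; names that differ only in an ending like _2 or _b are one class to them, and where a whole thing is asked for, a point or a joint stands for the part that bears it (a point fixed in the world has none). Each returns a list of dicts, best first, with "score" (0 to 1); they miss things now and then, are a little off and sometimes report something else, mostly with a low value. They report only what shows in the picture. A call takes as long as a camera call. They do not tell look-alikes from the thing itself.
- models.silhouettes(label, camera): "region" (384x512 bool, what is visible of it) and "location" ([column, row] in pixels, amid what is visible of it).
The state is a dict: "clock": time; "joint_pos": joint angles; "qvel": joint speeds; "tau": joint torques, N m; "tcp_pos": TCP position; "orientation": TCP orientation; "wrist_force": force on the tool from outside, world axes, zero at the start; "ft_torque": the same for the moment, N m; "finger_gap": finger opening in m; "grip_force": force on a finger pad.
Only numpy, scipy, OpenCV 4.12 (cv2) and the standard library are available. Lean on these libraries where they do the work, as an engineer would, in place of code of your own. Each camera call takes 0.05 s, during which the arm holds its last target. There are 200 camera calls.

## Working session

There is one attempt and no reset: what is moved stays moved. The work goes in short steps, Python scripts to look and compute and a tool call to move; the robot and the scene stay as the last step left them, time stands still between calls to the robot, and variables do not carry over. Pictures are saved under pics/ and viewed, at most 10 in all, crops included, and the job is handed in when it is done.

Besides the shell and the picture viewer there is one more tool, called after "Emit:" as name([rows], argument=value, ...), one row to a line, values as JSON. drive_tool: Moves the arm, as the interface text tells. Its arguments: {"type":"object","properties":{"series":{"type":"array"},"jaw":{"type":"number"},"grip_force":{"type":"number"}},"required":["series"]}

```bash
mkdir -p pics && ls
python3 - <<'E'
from workcell import env, viewer, order, models
import cv2,numpy as np
s=env.get_state()
print({k:np.round(v,3) for k,v in s.items()})
for n in ["scene","side","wrist"]:
    im=viewer.read_camera(n); cv2.imwrite(f"pics/{n}0.png",im[:,:,::-1])
    print(n,viewer.camera_info(n))
a=cv2.imread("pics/scene0.png");b=cv2.imread("pics/wrist0.png")
cv2.imwrite("pics/ab.png",cv2.resize(np.hstack([a,b]),(800,300),interpolation=cv2.INTER_AREA))
E
```

```text
pics
{'clock': np.float64(0.0), 'joint_pos': array([-0.14 ,  0.314,  0.045,  1.304, -0.   ,  1.431]), 'qvel': array([ 0.002,  0.   , -0.001,  0.   , -0.001,  0.   ]), 'tau': array([-3.0000e-03, -4.8063e+01,  2.9853e+01,  2.0000e-02, -0.0000e+00,
       -0.0000e+00]), 'tcp_pos': array([0.575, 0.   , 0.241]), 'orientation': array([-0.001,  0.707,  0.707, -0.001]), 'wrist_force': array([-0.166,  0.491, -0.532]), 'ft_torque': array([-0.038, -0.028, -0.013]), 'grip_force': np.float64(0.0), 'finger_gap': np.float64(0.085)}
scene {'intrinsics': array([[424.25468201,   0.        , 254.75346792],
       [  0.        , 424.25468201, 194.02858908],
       [  0.        ,   0.        ,   1.        ]]), 'R': array([[ 0.69299796,  0.72085876,  0.01079254],
       [ 0.45222736, -0.42299291, -0.78521807],
       [-0.56146615,  0.5490352 , -0.61912527]]), 't': array([-0.34337571, -0.21550188,  1.61348412])}
side {'intrinsics': array([[367.78306859,   0.        , 256.78463233],
       [  0.        , 367.78306859, 189.58143054],
       [  0.        ,   0.        ,   1.        ]]), 'R': array([[-0.96272561, -0.27041262, -0.00603462],
       [-0.18514447,  0.67508979, -0.71412555],
       [ 0.19718247, -0.68638968, -0.69999163]]), 't': array([0.53835756, 0.19254646, 1.01776914])}
wrist {'intrinsics': array([[297.31863964,   0.        , 255.24721045],
       [  0.        , 297.31863964, 193.13879251],
       [  0.        ,   0.        ,   1.        ]]), 'T_tool_cam': array([[ 5.49740232e-04, -9.47028267e-01, -3.21149746e-01,
         8.37153676e-02],
       [ 9.99999337e-01,  1.95637818e-04,  1.13487657e-03,
        -8.74006677e-05],
       [-1.01193116e-03, -3.21150157e-01,  9.47027746e-01,
        -1.32325446e-01],
       [ 0.00000000e+00,  0.00000000e+00,  0.00000000e+00,
         1.00000000e+00]])}
```

View pics/scene0.png

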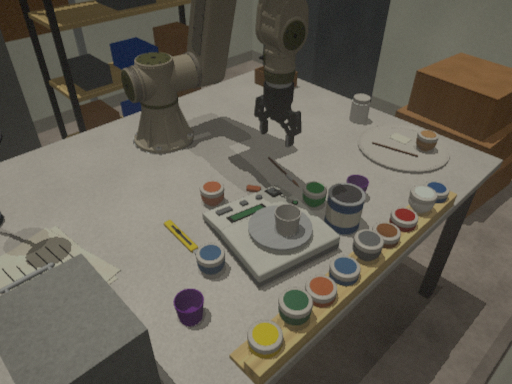

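View pics/wrist0.png

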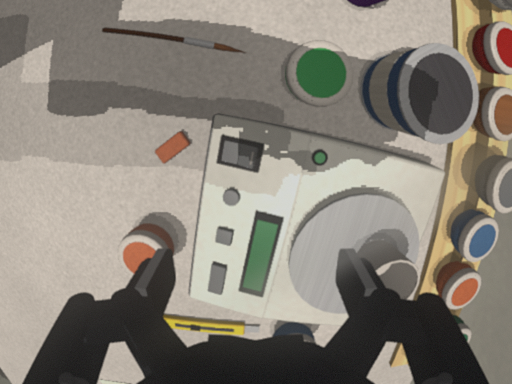

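View pics/side0.png

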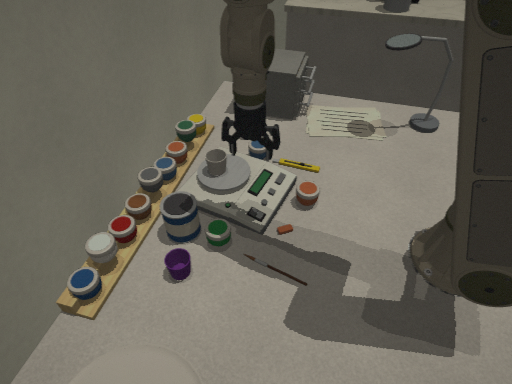

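Wrist view: rocker at (240,153), round key (231,197), mode key (224,236), tare key (217,278). The scale's front corners are at about (214,115) and (190,297). The mix pot stands on the pan, and the purple look-alike pots are off the scale. Next I'll fit the scale pose from the silhouettes and enlarge the controls.

```bash
cat > h.py <<'E'
from workcell import env, viewer, order, models
import cv2,numpy as np
from scipy.spatial.transform import Rotation as Rt
from scipy.optimize import least_squares
def panel(x,y,h):  # point h off the panel, footprint x,y on panel
    a=.175; z=36+(x+148)*np.tan(a)
    return np.array([x-h*np.sin(a),y,z+h*np.cos(a)])/1e3
# controls at x=-111 taken on the panel surface
P={'rocker_end':None,'round_key_top':panel(-111,40,8),'mode_key_top':panel(-111,-12,8),'tare_key_top':panel(-111,-78,8)}
def Tscale(p):
    T=np.eye(4);T[:3,:3]=Rt.from_euler('z',p[2]).as_matrix();T[:2,3]=p[:2];return T
def proj(cam,X,s=None):
    i=viewer.camera_info(cam);K=i['intrinsics']
    if cam!='wrist':
        c=i['R']@X+i['t'];return (K@c)[:2]/c[2]
    q=s['orientation'];R=Rt.from_quat([q[1],q[2],q[3],q[0]]).as_matrix()
    t=R.T@(X-s['tcp_pos']);M=i['T_tool_cam'];c=M[:3,:3].T@(t-M[:3,3])
    th=np.arctan2(np.hypot(c[0],c[1]),c[2]);d=c[:2]/np.hypot(c[0],c[1])
    return K[:2,2]+K[0,0]*th*d
E
python3 - <<'E'
from h import *
s=env.get_state()
obs=[]
for cam in ['wrist','scene','side']:
    viewer.read_camera(cam)
    for n in ['round_key_top','mode_key_top','tare_key_top','rocker_end','pan','scale']:
        for d in models.silhouettes(n,cam)[:3]:
            r=d['region'];print(cam,n,round(d['score'],2),np.round(d['location'],1),r.sum(), np.round(np.argwhere(r).mean(0)[::-1],1) if r.any() else '')
im=cv2.imread('pics/wrist0.png')[105:310,180:330]
cv2.imwrite('pics/crop.png',cv2.resize(im,None,fx=2.9,fy=2.9,interpolation=cv2.INTER_CUBIC))
E
```

```text
wrist round_key_top 0.48 [233.  195.5] 264 [231.  196.6]
wrist mode_key_top 0.66 [224.9 235. ] 311 [224.3 235.2]
wrist tare_key_top 0.8 [217.6 274.3] 498 [216.3 277.3]
wrist tare_key_top 0.24 [232.9 200.8] 267 [230.8 196.5]
wrist rocker_end 0.79 [239.  153.5] 784 [238.7 153.7]
wrist pan 0.64 [336.7 236.9] 8329 [345.6 242.5]
wrist scale 0.72 [292.  211.6] 36485 [297.9 216.4]
scene rocker_end 0.43 [271.9 194.5] 37 [272. 191.]
scene rocker_end 0.38 [313.7 193.9] 524 [314. 194.]
scene pan 0.66 [270.5 231.6] 1710 [276.8 230.8]
scene scale 0.59 [263.1 236.7] 7359 [269.2 234.8]
side round_key_top 0.18 [256.7 211.1] 99 [255.6 212.9]
side mode_key_top 0.45 [270.8 190. ] 34 [271.1 191.4]
side tare_key_top 0.56 [281.8 177.4] 100 [280. 178.]
side tare_key_top 0.49 [180.1 215.7] 1677 [180.2 216.5]
side rocker_end 0.63 [256.1 212.6] 66 [255.8 212.8]
side pan 0.76 [228.7 175.4] 1144 [225.5 174.1]
side pan 0.18 [299.4 167.2] 197 [299.5 165. ]
side scale 0.91 [241.7 187.2] 5548 [241.2 190.5]
```

View pics/crop.png

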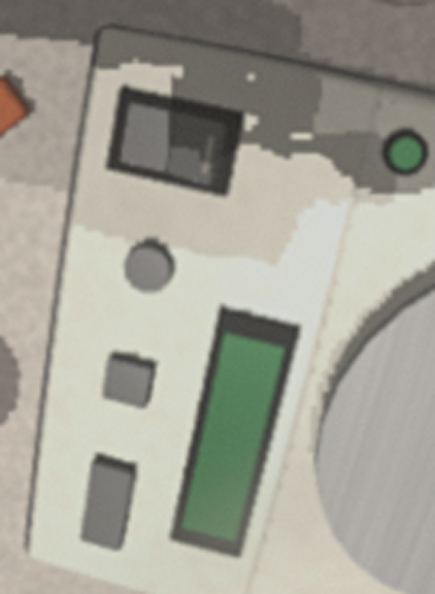

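Run:
```python
from h import *
s=env.get_state()
O=[('wrist',panel(-111,92,3),(240.7,153.3)),('wrist',P['round_key_top'],(231.5,195.8)),('wrist',P['mode_key_top'],(224.1,236.5)),('wrist',P['tare_key_top'],(216.8,278.8)),
('side',panel(-111,-12,6),(271.1,191.4)),('side',panel(-111,-78,6),(280,178)),('side',panel(-111,92,3),(255.9,212.8))]
def f(p,O=O):
    T=Tscale(p);return np.concatenate([proj(c,T[:3,:3]@X+T[:3,3],s)-u for c,X,u in O])
for OO in (O,O[:4],O[4:]):
    r=least_squares(lambda p:f(p,OO),[.62,-.05,-.15],x_scale=[.1,.1,.1])
    print(np.round(r.x,4));print(np.round(r.fun.reshape(-1,2),1).tolist())
```

```text
[ 0.6497 -0.0924 -0.2013]
[[-0.2, -0.5], [-0.3, 1.0], [-0.1, -0.5], [-0.4, 0.2], [-0.6, -0.8], [-0.6, -0.2], [-0.9, 0.6]]
[ 0.65   -0.0922 -0.2002]
[[0.0, -0.6], [-0.1, 1.0], [0.1, -0.5], [-0.1, 0.1]]
[ 0.6474 -0.0929 -0.2035]
[[0.1, -0.7], [0.1, -0.1], [-0.2, 0.7]]
```

```bash
cat >> h.py <<'E'
p0=[.6495,-.0924,-.201];a=.175
def target(x,y,h,du=0):
    """tip h mm off the panel at control (x,y), du mm further to the rear along the panel -> TCP pos, R"""
    T=Tscale(p0);u=np.array([np.cos(a),0,np.sin(a)]);n=np.array([-np.sin(a),0,np.cos(a)])
    X=panel(x,y,h+11)+u*du/1e3
    R=np.c_[-u,np.cross(-n,-u),-n]
    return T[:3,:3]@X+T[:3,3],T[:3,:3]@R
def delta(tg):
    s=env.get_state();q=s['orientation'];R=Rt.from_quat([q[1],q[2],q[3],q[0]]).as_matrix()
    sh=R.T@(tg[0]-s['tcp_pos']);rv=Rt.from_matrix(R.T@tg[1]).as_rotvec()
    print('t',round(float(s['clock']),2),'mm',np.round(sh*1e3,1),'share',np.round(sh/.12,4),'rot deg',np.round(np.degrees(rv),2),'share',np.round(rv/np.pi,4),'F',np.round(s['wrist_force'],2),'Ftool z',round(float(R[:,2]@s['wrist_force']),2),'gap',s['finger_gap'])
E
python3 -c "
from h import *
delta(target(-111,92,30,18))"
```

```text
t 1.2 mm [ 17.8  -5.6 156.3] share [ 0.1483 -0.0466  1.3023] rot deg [ -6.86  -8.4  -78.27] share [-0.0381 -0.0467 -0.4348] F [-0.02  0.16  0.46] Ftool z -0.46 gap 0.08480578285844108
```

Emit:
drive_tool([
  [[0,0,0,-0.0042,-0.0052,-0.0483],[0,0,0,-0.0042,-0.0052,-0.0483],[0,0,0,-0.0042,-0.0052,-0.0483],[0,0,0,-0.0042,-0.0052,-0.0483],[0,0,0,-0.0042,-0.0052,-0.0483],[0,0,0,-0.0042,-0.0052,-0.0483],[0,0,0,-0.0042,-0.0052,-0.0483],[0,0,0,-0.0042,-0.0052,-0.0483],[0,0,0,-0.0042,-0.0052,-0.0483],[0,0,0,0,0,0],[0,0,0,0,0,0]],
], jaw=-1, grip_force=20)

```text
clock: 2.58
tcp_pos: [0.575, -0.0, 0.2424]
orientation: [0.087, 0.101, 0.991, -0.009]
wrist_force: [-1.1, 0.1, -0.1]
finger_gap: -0.0002
grip_force: 0.0
```

```bash
python3 -c "
from h import *
delta(target(-111,92,30,18))"
```

```text
t 2.58 mm [ 36.1  16.4 152.4] share [0.3007 0.137  1.27  ] rot deg [-0.07 -0.03 -0.17] share [-0.0004 -0.0002 -0.0009] F [-1.12  0.09 -0.1 ] Ftool z -0.09 gap -0.00015946754785921207
```

Emit:
drive_tool([
  [[0.05,0.0228,0.15,0,0,-0.0009],[0.05,0.0228,0.15,0,0,0],[0.05,0.0228,0.15,0,0,0],[0.05,0.0228,0.15,0,0,0],[0.05,0.0228,0.15,0,0,0],[0.05,0.0228,0.15,0,0,0],[0,0,0.15,0,0,0],[0,0,0.15,0,0,0],[0,0,0,0,0,0],[0,0,0,0,0,0]],
])

```text
clock: 3.82
tcp_pos: [0.5684, 0.0179, 0.0947]
orientation: [0.087, 0.099, 0.991, -0.009]
wrist_force: [0.0, 0.4, 0.0]
finger_gap: -0.0001
grip_force: 0.0
```

Run:
```python
from h import *
delta(target(-111,92,30,18))
s=env.get_state()
w=viewer.read_camera('wrist');sd=viewer.read_camera('side')
w=np.ascontiguousarray(w[:,:,::-1]);sd=sd[:,:,::-1]
T=Tscale(p0);pr=lambda c,X:tuple(int(round(v*8)) for v in proj(c,T[:3,:3]@X+T[:3,3],s))
for X in [panel(-111,92,3),*list(P.values())[1:],panel(-86,92,3),panel(-148,130,0),panel(-148,-130,0)]: cv2.circle(w,pr('wrist',X),12,(0,0,255),-1,shift=3)
c=cv2.resize(sd[140:240,200:320],None,fx=4,fy=4,interpolation=cv2.INTER_CUBIC)
cv2.imwrite('pics/w1.png',w)
cv2.imwrite('pics/s1.png',c)
```

```text
t 3.83 mm [0.4 0.1 8.7] share [0.0036 0.0007 0.0728] rot deg [-0.06 -0.    0.1 ] share [-0.0003 -0.      0.0006] F [0.   0.45 0.03] Ftool z -0.05 gap -0.00011718124666232883
```

View pics/w1.png

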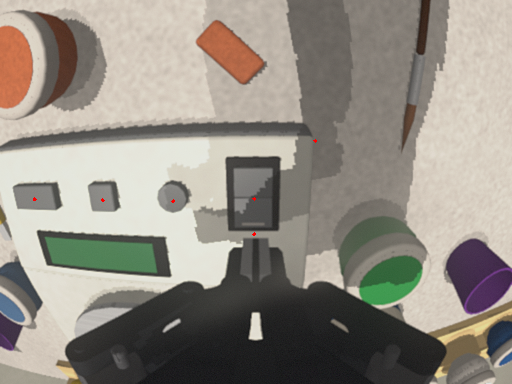

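View pics/s1.png

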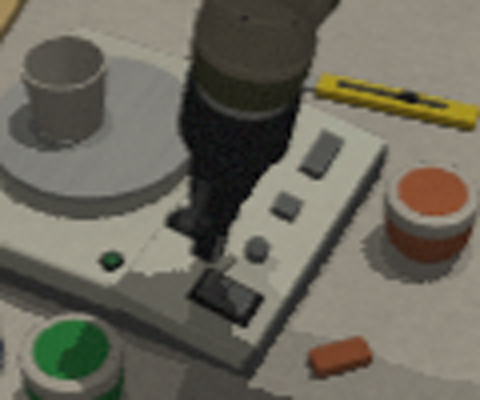

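Overlaid model points match the controls to about 2 mm; the scale sits about 2 mm further front than fitted. I'll shift 2 mm forward and go down.

Emit:
drive_tool([
  [[0.02,0,0.05,0,0,0],[0,0,0.05,0,0,0],[0,0,0.05,0,0,0],[0,0,0.04,0,0,0],[0,0,0.016,0,0,0],[0,0,0,0,0,0],[0,0,0,0,0,0]],
])

```text
clock: 4.8
tcp_pos: [0.5701, 0.0175, 0.0696]
orientation: [0.087, 0.099, 0.991, -0.009]
wrist_force: [0.0, -0.1, -0.1]
finger_gap: 0.0001
grip_force: 0.0
```

```bash
python3 -c "
from h import *
delta(target(-111,92,7,16))"
```

```text
t 4.8 mm [-0.2  0.1  6.7] share [-0.002   0.0012  0.0561] rot deg [-0.05 -0.    0.14] share [-0.0003 -0.      0.0008] F [ 0.   -0.05 -0.09] Ftool z 0.09 gap 9.195038886078073e-05
```

Emit:
drive_tool([
  [[0,0,0.008,0,0,0],[0,0,0.008,0,0,0],[0,0,0,0,0,0],[0,0,0,0,0,0]],
])

```text
clock: 5.3
tcp_pos: [0.5703, 0.0175, 0.0676]
orientation: [0.087, 0.099, 0.991, -0.009]
wrist_force: [-0.1, -0.0, 0.8]
finger_gap: -0.0002
grip_force: 0.1
```

```bash
python3 -c "
from h import *
delta(target(-111,92,7,16))"
```

```text
t 5.3 mm [-0.3  0.2  4.7] share [-0.0028  0.0013  0.0393] rot deg [-0.05 -0.01  0.14] share [-0.0003 -0.0001  0.0008] F [-0.09 -0.01  0.83] Ftool z -0.84 gap -0.00018495844451998464
```

Emit:
drive_tool([
  [[0,0,0.008,0,0,0],[0,0,0.008,0,0,0],[0,0,0,0,0,0]],
])

```text
clock: 5.68
tcp_pos: [0.5709, 0.0173, 0.0659]
orientation: [0.087, 0.099, 0.991, -0.009]
wrist_force: [0.3, -0.8, 2.4]
finger_gap: 0.0
grip_force: 1.2
```

Emit:
drive_tool([
  [[0,0,0.008,0,0,0],[0,0,0.006,0,0,0],[0,0,0,0,0,0]],
])

```text
clock: 6.05
tcp_pos: [0.5714, 0.0173, 0.0642]
orientation: [0.087, 0.099, 0.991, -0.009]
wrist_force: [1.4, 0.0, 2.4]
finger_gap: 0.0005
grip_force: 1.2
```

```bash
python3 -c "
from h import *
delta(target(-111,92,7,16))"
```

```text
t 6.05 mm [0.1 0.1 1.2] share [0.0012 0.0012 0.0099] rot deg [-0.05  0.04  0.14] share [-0.0003  0.0002  0.0008] F [1.39 0.04 2.4 ] Ftool z -2.13 gap 0.0005258993310521872
```

Emit:
drive_tool([
  [[0,0,0.006,0,0,0],[0,0,0.005,0,0,0],[0,0,0,0,0,0]],
])

```text
clock: 6.42
tcp_pos: [0.5712, 0.0173, 0.0628]
orientation: [0.087, 0.099, 0.991, -0.009]
wrist_force: [1.4, -0.4, 3.4]
finger_gap: -0.0001
grip_force: 1.4
```

Emit:
drive_tool([
  [[0,0,0.006,0,0,0],[0,0,0,0,0,0]],
])

```text
clock: 6.68
tcp_pos: [0.5713, 0.0173, 0.0624]
orientation: [0.087, 0.099, 0.991, -0.009]
wrist_force: [0.5, -0.7, 6.3]
finger_gap: -0.0001
grip_force: 3.1
```

```bash
python3 -c "
from h import *
delta(target(-111,92,7,16))"
```

```text
t 6.67 mm [-0.3  0.2 -0.6] share [-0.0023  0.0013 -0.0051] rot deg [-0.06  0.    0.14] share [-0.0003  0.      0.0008] F [ 0.54 -0.72  6.32] Ftool z -6.1 gap -0.00013105892648241396
```

Force rises at 6.4 mm off the panel, so the rocker is at its stop. Lifting and moving across high toward the mode key.

Emit:
drive_tool([
  [[0,0,-0.03,0,0,0],[0,0,-0.1,0,0,0],[0,0,-0.1,0,0,0],[0,0,0,0,0,0]],
])

```text
clock: 7.18
tcp_pos: [0.5673, 0.0182, 0.0907]
orientation: [0.088, 0.099, 0.991, -0.009]
wrist_force: [0.5, 0.2, 0.0]
finger_gap: 0.0
grip_force: 0.0
```

```bash
python3 -c "
from h import *
delta(target(-111,-12,25,-2))"
```

```text
t 7.17 mm [  18.9 -103.9   10. ] share [ 0.1573 -0.8661  0.0837] rot deg [-0.04  0.11  0.15] share [-0.0002  0.0006  0.0008] F [0.48 0.23 0.05] Ftool z 0.03 gap 1.2181036711533144e-05
```

Emit:
drive_tool([
  [[0.026,-0.144,0,0,0,0],[0.026,-0.144,0,0,0,0],[0.026,-0.144,0,0,0,0],[0.026,-0.144,0,0,0,0],[0.026,-0.144,0,0,0,0],[0.026,-0.145,0,0,0,0],[0,0,0.05,0,0,0],[0,0,0.04,0,0,0],[0,0,0,0,0,0],[0,0,0,0,0,0]],
])

```text
clock: 8.43
tcp_pos: [0.5299, -0.0798, 0.0753]
orientation: [0.087, 0.098, 0.991, -0.009]
wrist_force: [0.1, 0.0, -0.8]
finger_gap: 0.0001
grip_force: 0.0
```

Run:
```python
from h import *
delta(target(-111,-12,8,-2))
w=viewer.read_camera('wrist')[:,:,::-1]
cv2.imwrite('pics/w2.png',cv2.resize(w[100:330,150:450],None,fx=2.6,fy=2.6,interpolation=cv2.INTER_CUBIC))
```

```text
t 8.43 mm [-0.9 -0.5 14.8] share [-0.0075 -0.004   0.1235] rot deg [-0.04 -0.03  0.19] share [-0.0002 -0.0002  0.0011] F [ 0.1   0.02 -0.77] Ftool z 0.78 gap 0.0001326236205892882
```

View pics/w2.png

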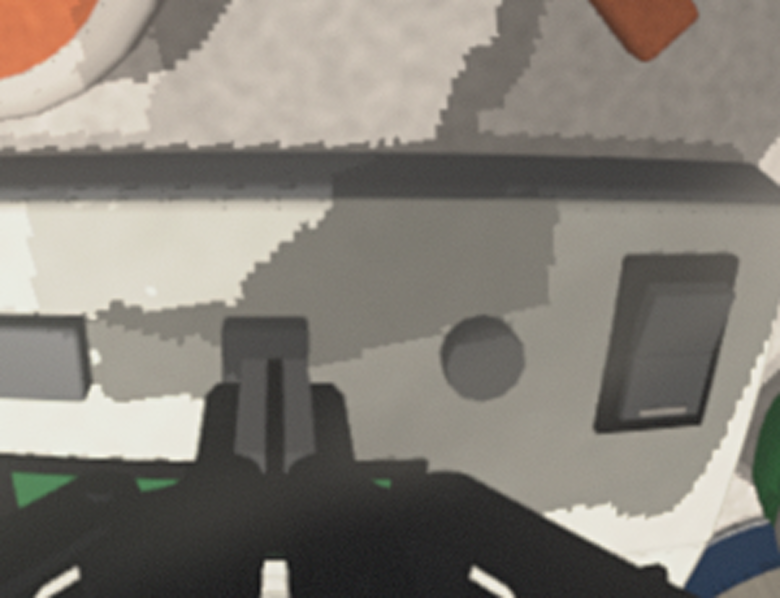

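The rocker's front half now stands up (crop (680,310)), so it is on. The tip is above the mode key (265,350).

Emit:
drive_tool([
  [[-0.007,-0.004,0.05,0,0,0],[0,0,0.04,0,0,0],[0,0,0.016,0,0,0],[0,0,0,0,0,0],[0,0,0,0,0,0]],
])

```text
clock: 9.1
tcp_pos: [0.5327, -0.0814, 0.0631]
orientation: [0.087, 0.099, 0.991, -0.009]
wrist_force: [0.0, 0.3, -0.6]
finger_gap: -0.0001
grip_force: 0.0
```

Emit:
drive_tool([
  [[0,0,0.008,0,0,0],[0,0,0.008,0,0,0],[0,0,0,0,0,0]],
])

```text
clock: 9.48
tcp_pos: [0.5331, -0.0815, 0.0613]
orientation: [0.087, 0.099, 0.991, -0.009]
wrist_force: [-1.0, -0.2, 1.8]
finger_gap: -0.0003
grip_force: 0.7
```

```bash
python3 -c "
from h import *
delta(target(-111,-12,8,-2))"
```

```text
t 9.47 mm [0.1 0.5 0.4] share [0.0005 0.0044 0.0032] rot deg [-0.06 -0.01  0.14] share [-0.0003 -0.      0.0008] F [-1.02 -0.2   1.84] Ftool z -1.98 gap -0.00028733801307837486
```

Emit:
drive_tool([
  [[0,0,0.01,0,0,0],[0,0,0.01,0,0,0],[0,0,0.006,0,0,0],[0,0,0,0,0,0],[0,0,0,0,0,0],[0,0,0,0,0,0]],
])

```text
clock: 10.22
tcp_pos: [0.5336, -0.0816, 0.0582]
orientation: [0.087, 0.099, 0.991, -0.009]
wrist_force: [-0.8, -0.8, 3.6]
finger_gap: 0.0002
grip_force: 1.7
```

```bash
python3 -c "
from h import *
delta(target(-111,-12,8,-2))"
```

```text
t 10.22 mm [ 0.1  0.5 -2.7] share [ 0.0009  0.0043 -0.0228] rot deg [-0.06 -0.    0.14] share [-0.0003 -0.      0.0008] F [-0.82 -0.85  3.55] Ftool z -3.61 gap 0.00019094414399832858
```

Emit:
drive_tool([
  [[0,0,0.004,0,0,0],[0,0,0,0,0,0],[0,0,0,0,0,0],[0,0,0,0,0,0]],
])

```text
clock: 10.72
tcp_pos: [0.5337, -0.0816, 0.0577]
orientation: [0.087, 0.099, 0.991, -0.009]
wrist_force: [-1.2, 0.7, 3.4]
finger_gap: 0.0001
grip_force: 1.9
```

Emit:
drive_tool([
  [[0,0,-0.03,0,0,0],[0,0,-0.08,0,0,0],[0,0,-0.05,0,0,0],[0,0,0,0,0,0]],
])

```text
clock: 11.22
tcp_pos: [0.5306, -0.0809, 0.0772]
orientation: [0.087, 0.099, 0.991, -0.009]
wrist_force: [0.1, -0.5, 0.6]
finger_gap: 0.0005
grip_force: 0.0
```

```bash
python3 -c "
from h import *
delta(target(-111,-78,25,-2))"
```

```text
t 11.22 mm [  0.5 -65.5  -0.4] share [ 0.0043 -0.5459 -0.0035] rot deg [-0.06  0.04  0.14] share [-0.0003  0.0002  0.0008] F [ 0.11 -0.52  0.58] Ftool z -0.53 gap 0.0004930457530673101
```

Emit:
drive_tool([
  [[0.004,-0.136,0,0,0,0],[0,-0.136,0,0,0,0],[0,-0.136,0,0,0,0],[0,-0.138,0,0,0,0],[0,0,0.05,0,0,0],[0,0,0.05,0,0,0],[0,0,0.025,0,0,0],[0,0,0,0,0,0],[0,0,0,0,0,0]],
])

```text
clock: 12.35
tcp_pos: [0.5196, -0.1451, 0.0618]
orientation: [0.087, 0.098, 0.991, -0.009]
wrist_force: [0.3, -0.3, 0.1]
finger_gap: 0.0
grip_force: 0.0
```

```bash
python3 -c "
from h import *
delta(target(-111,-78,8,-2))"
```

```text
t 12.35 mm [-0.3 -0.4  1. ] share [-0.0023 -0.0032  0.0082] rot deg [-0.04 -0.01  0.18] share [-0.0002 -0.0001  0.001 ] F [ 0.31 -0.32  0.11] Ftool z -0.04 gap 1.879131746626001e-05
```

Emit:
drive_tool([
  [[0,0,0.01,0,0,0],[0,0,0.01,0,0,0],[0,0,0.008,0,0,0],[0,0,0,0,0,0],[0,0,0,0,0,0]],
])

```text
clock: 12.98
tcp_pos: [0.5203, -0.1456, 0.0587]
orientation: [0.087, 0.099, 0.991, -0.009]
wrist_force: [-0.2, 1.9, 2.9]
finger_gap: -0.0003
grip_force: 1.5
```

Emit:
drive_tool([
  [[0,0,0.005,0,0,0],[0,0,0,0,0,0],[0,0,0,0,0,0],[0,0,0,0,0,0]],
])

```text
clock: 13.48
tcp_pos: [0.5204, -0.1457, 0.058]
orientation: [0.087, 0.099, 0.991, -0.009]
wrist_force: [1.1, 2.4, 4.4]
finger_gap: 0.0
grip_force: 1.8
```

```bash
python3 -c "
from h import *
delta(target(-111,-78,8,-2))"
```

```text
t 13.47 mm [-0.1 -0.  -2.9] share [-0.0011 -0.     -0.0243] rot deg [-0.05  0.01  0.15] share [-0.0003  0.      0.0008] F [1.15 2.44 4.37] Ftool z -4.2 gap 4.330530115365243e-06
```

Emit:
drive_tool([
  [[0,0,0.004,0,0,0],[0,0,0,0,0,0],[0,0,0,0,0,0],[0,0,0,0,0,0]],
])

```text
clock: 13.98
tcp_pos: [0.5204, -0.1458, 0.0575]
orientation: [0.087, 0.099, 0.991, -0.009]
wrist_force: [1.6, 2.1, 5.0]
finger_gap: -0.0
grip_force: 2.0
```

Emit:
drive_tool([
  [[0,0,-0.03,0,0,0],[0,0,-0.1,0,0,0],[0,0,-0.2,0,0,0],[0,0,-0.3,0,0,0],[0,0,-0.2,0,0,0],[0,0,0,0,0,0],[0,0,0,0,0,0]],
])

```text
clock: 14.85
tcp_pos: [0.5026, -0.1421, 0.1549]
orientation: [0.086, 0.099, 0.991, -0.009]
wrist_force: [-1.0, 1.1, -0.4]
finger_gap: 0.0002
grip_force: 0.0
```

Run:
```python
from h import *
w=viewer.read_camera('wrist')[:,:,::-1]
cv2.imwrite('pics/w3.png',w)
```

```text
(no output)
```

View pics/w3.png

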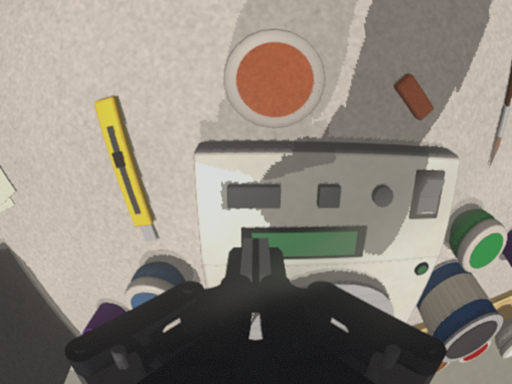

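The keys are up, the rocker is on at (428,195), the other objects look undisturbed, and the arm is clear. Handing in.

```bash
python3 -c "
from workcell import order
print(order.hand_in())"
```

```text
the job is handed in; nothing more can be done
None
```

I switched the rocker on, tapped the mode key and then the tare key about 3.5 mm down (estimated from travel and force), and handed the job in at about 15 s with the arm clear; the hand-in returned no verdict.

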